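# Load the red die box into the code reader

### The job

Have the clear die box with the red sticker read by the code reader: lay it flat on the reader's open tray, between the two rails, and slide it along the tray under the white read head until it is up against the end stop. Leave it there, lying flat, and leave the other two die boxes where they are.

Things in the scene. Friction and masses are not known exactly. Their poses are not given: they have to be found in the camera images.
- reader: Fixed code reader, dark tray 180x100x5 mm. Origin: centre of underside; x along the tray from its open near end (-90) to the far end, y across, z up. Rails at y = -35.5 and +35.5 mm, tops at z 12, form a channel 71 wide. White head bridges it from x = 34 to 82 (gap below: z 5 to 29; top z 42). Rigid end stop under the head: face at x = 70, top z 19. Tray is open above from x = -90 to 34. Turned at most 0.3 rad.
- red_box: The box to load: clear die box with a round red sticker (32 mm) on its lid, 51 x 51 x 13 mm, about 22 g, loose, flat on the bench. Origin: centre of underside, z up, x and y along its square sides. Grip across any two opposite sides. On the tray it spans z 5 to 18 mm and slides freely when pushed; against the stop its centre is at reader x = 44.5 and its near edge at 19, 15 mm outside the head.
- green_box: Bystander: clear die box with a round green sticker (32 mm) on its lid, 51 x 51 x 13 mm, about 22 g, loose, flat on the bench. Origin: centre of underside, z up, x and y along its square sides.
- blue_box: Bystander: clear die box with a round blue sticker (32 mm) on its lid, 55 x 55 x 13 mm, about 25 g, loose, flat on the bench. Origin: centre of underside, z up, x and y along its square sides.
Things that resemble listed ones, but are neither listed nor needed, are in the scene too. What is shaped like the red_box but yellow is not meant.

How it is judged:
By the outcome, as a careful person would: the job done as asked, in the order asked, and still so for the second after the job is handed in, with the robot touching nothing.
It also fails if it takes over 45 s, if anything falls off the work surface, if the arm or the gripper's body presses on something with over 40 N, if the wrist force passes 120 N, or if a joint passes its speed limit or range.

### The arm

A 7-joint arm with a two-finger parallel gripper is mounted at the origin on a cart in front of the work surface, level with it; the furniture and walls round the work are solid. World frame = base frame: x ahead of the robot, y to its left, z up, the work surface at z = 0. Lengths are in m, angles in rad, forces in N, time in s.
With the tool pointing down it reaches from about 0.35 to 0.9 m from the base axis. Payload 19.9 kg.
Tool frame: the origin (TCP) lies at the very end of the fingers, on their centre line; the grasp point (between the pads) lies r.grasp_offset behind it (r.grasp_offset is the distance from the TCP to the grasp point, in m); z points along the fingers, y is the line along which they close (so a half turn about z gives the same grasp; the last joint's range is limited). The gripper opens to 85 mm and grips with 20 to 120 N. Pads are 22 mm wide; open, the fingers measure 114 mm over their backs; the gripper's body (76 mm by 85 mm) begins 54 mm behind the grasp point. The pads swing forward as they close: fully open they stand 13 mm farther back than shut.
Start: joints at [1.23, 0.417, -0.01, 1.614, 0.005, 1.111, -0.053], TCP at [0.185, -0.597, 0.231] pointing down, gripper open.
Joint ranges: [-2.81, 2.81], [-0.39, 2.02], [-1.27, 1.25], [0.06, 2.57], [-1.19, 4.33], [0.19, 2], [-2.82, 2.82]. Speed limits (rad/s): [1.89, 1.89, 2.39, 2.39, 3.01, 3.01, 3.01].

### API

Orientations are given as a unit quaternion [w, x, y, z].
In Python, from cell import r, hand, sensors, imaging, models gives the robot as it stands. The module is installed in compiled form; this text tells all that it offers. Calls block until the motion is done:
- r.reach(position, orientation): joint-space move of the TCP to a pose.
- r.servo_line(position, vel=0.15, rotation=None): straight line of the TCP; rotation=None keeps the orientation; vel is the mean speed in m/s.
- r.set_joints(angles): joint-space move.
- hand.command_gripper(opening): opening from 0.0 (shut) to 1.0 (fully open); the grip force is fixed at half the most; returns when the fingers have stopped.
- r.sleep(seconds).
- r.solve_ik(position, orientation): joint angles nearest the present ones, or None.
- sensors.get_state(): the state.
- imaging.get_image(name): name is "scene" or "top" or "wrist"; returns the picture (384x512x3 uint8, red, green, blue); there is no depth.
- imaging.camera_model(name): a dict with "K" (3x3 intrinsics, pixels), "world_to_cam" (4x4, takes a point from world to camera coordinates). Camera axes: x right, y up, looking along -z (the intrinsics and any distortion apply to the point x, -y, -z); pixel columns grow to the right and rows downward; lengths in m; the calibration is good to about 2 mm. A picture is of the moment at which its call begins: read the wrist's pose just before it. camera_model takes no time and is no camera call; for the wrist camera it gives the pose at the moment of the call.
A pose or a line that the arm cannot do raises r.Unreachable and nothing moves.
- r.hand_in(): hands the job in; it is judged then, once.
Trained networks look in the newest picture that a camera, given by its name, has taken for a name from the list of things; names that differ only in an ending like _2 or _b are one class to them, and where a whole thing is asked for, a point or a joint stands for the part that bears it (a point fixed in the world has none). Each returns a list of dicts, best first, with "conf" (0 to 1); they miss things now and then, are a little off and sometimes report something else, mostly with a low value. They report only what shows in the picture. A call takes as long as a camera call. They do not tell look-alikes from the thing itself.
- models.look_for(camera, thing): "bbox" ([left, top, right, bottom] in pixels, round what is visible of it).
- models.trace(camera, thing): "mask" (384x512 bool, what is visible of it) and "bbox" ([left, top, right, bottom] in pixels, round what is visible of it).
The state is a dict: "t": time; "qpos": joint angles; "joint_vel": joint speeds; "effort": joint torques, N m; "ee_pos": TCP position; "tool_rot": TCP orientation; "ft_force": force on the tool from outside, world axes, zero at the start; "ft_torque": the same for the moment, N m; "grip_width": opening from 0.0 (shut) to 1.0 (fully open); "grasp_force": force on a finger pad.
Only numpy, scipy, OpenCV 4.12 (cv2) and the standard library are available. Lean on these libraries where they do the work, as an engineer would, in place of code of your own. Each camera call takes 0.05 s, during which the arm holds its last target. There are 200 camera calls.

## Working session

There is one attempt and no reset: what is moved stays moved. The work goes in short steps, each a Python script; the robot and the scene stay as the last script left them, time stands still between calls to the robot, and variables do not carry over. Pictures are saved under pics/ and viewed, at most 10 in all, crops included, and the job is handed in when it is done.

```bash
mkdir -p pics
python3 - <<'E'
from cell import r, hand, sensors, imaging, models
import cv2, numpy as np
ims=[]
for n in ("top","scene"):
    im=imaging.get_image(n); cv2.imwrite(f"pics/{n}0.png",im[:,:,::-1]); ims.append(im)
    m=imaging.camera_model(n); print(n,m["K"],np.round(m["world_to_cam"],3),[k for k in m])
    for t in ("reader","red_box","green_box","blue_box"):
        print(t,[(np.round(d["bbox"]),round(d["conf"],2)) for d in models.look_for(n,t)])
s=sensors.get_state();print(s["t"],s["ee_pos"],s["tool_rot"],r.grasp_offset)
E
```

```text
top [[458.3088128    0.         250.12522051]
 [  0.         458.3088128  193.48325147]
 [  0.           0.           1.        ]] [[-0.008 -1.     0.02   0.069]
 [ 0.988 -0.005  0.157 -0.496]
 [-0.157  0.021  0.987 -0.943]
 [ 0.     0.     0.     1.   ]] ['K', 'world_to_cam']
reader [(array([301., 130., 361., 218.]), 0.78)]
red_box [(array([203., 210., 230., 242.]), 0.98), (array([245., 162., 267., 194.]), 0.67)]
green_box [(array([141., 208., 167., 240.]), 0.88)]
blue_box [(array([181., 152., 209., 179.]), 0.88), (array([204., 209., 229., 240.]), 0.56)]
scene [[485.66317558   0.         260.20054423]
 [  0.         485.66317558 194.54938253]
 [  0.           0.           1.        ]] [[-0.572 -0.821  0.004  0.36 ]
 [ 0.402 -0.276  0.873 -0.243]
 [-0.715  0.501  0.488 -0.749]
 [ 0.     0.     0.     1.   ]] ['K', 'world_to_cam']
reader [(array([286., 158., 353., 211.]), 0.71)]
red_box [(array([245., 236., 277., 256.]), 0.94), (array([254., 202., 275., 217.]), 0.56)]
green_box [(array([188., 256., 219., 281.]), 0.83), (array([287., 160., 354., 207.]), 0.62)]
blue_box [(array([189., 211., 225., 232.]), 0.79)]
0.5 [ 0.18457816 -0.59707505  0.23123211] [-6.74665356e-05  9.88787343e-01  1.49330454e-01 -3.80611941e-05] 0.0187
```

Run:
```python
import cv2
a=cv2.imread("pics/top0.png")[110:270,110:390]
cv2.imwrite("pics/topcrop.png",cv2.resize(a,None,fx=2.8,fy=2.8,interpolation=cv2.INTER_CUBIC))
```

```text
(no output)
```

View pics/topcrop.png

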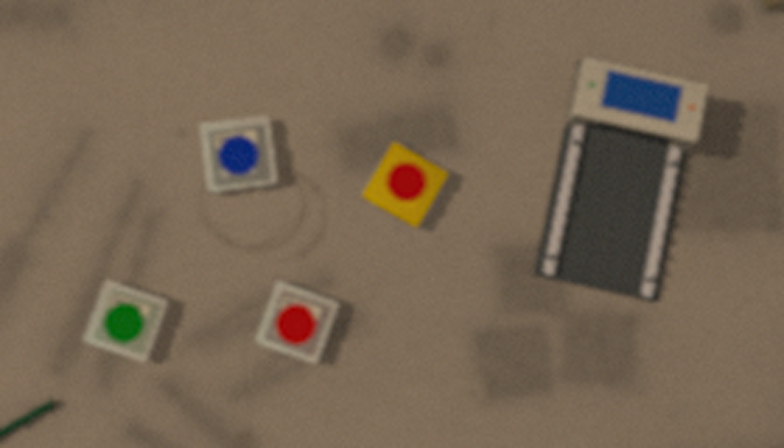

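View pics/scene0.png

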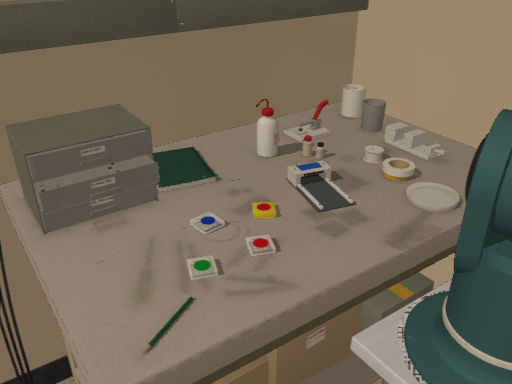

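The top crop shows two boxes with red stickers. One is clear/white at crop (296,324), which is full-image (216,226). The other is yellow at crop (406,181), full-image (255,175). The clear one fits the description, and this enlarged crop confirms it. The reader's open end points toward the robot, with its head at crop (640,98).

```bash
cat > h.py <<'E'
from cell import r, hand, sensors, imaging, models
import cv2, numpy as np
from scipy.optimize import least_squares
def ray(m,px,z):
    W=np.array(m["world_to_cam"]);R=W[:3,:3];c=-R.T@W[:3,3]
    K=np.array(m["K"]);d=np.linalg.inv(K)@[px[0],px[1],1];d=R.T@(d*[1,-1,-1])
    return c+d*(z-c[2])/d[2]
def fit(model,pts):  # 2D model pts -> world xy; returns x,y,yaw,rms
    A=np.array(model,float);B=np.array(pts)[:,:2]
    f=lambda p:(A@np.array([[np.cos(p[2]),np.sin(p[2])],[-np.sin(p[2]),np.cos(p[2])]])+p[:2]-B).ravel()
    s=least_squares(f,[*B.mean(0),0]);return s.x,np.sqrt(np.mean(s.fun**2))
def quat(yaw): # tool down, tool x at world yaw: 
    return np.array([0,np.cos(yaw/2),np.sin(yaw/2),0])
E
python3 - <<'E'
from h import *
m=imaging.camera_model("top")
c=lambda x,y,z:ray(m,(x/2.8+110,y/2.8+110),z)
red=[c(*p,.013) for p in [(277,282),(341,300),(318,362),(257,342)]]
h=.0255
print("red",fit([(h,h),(h,-h),(-h,-h),(-h,h)],red), c(296,324,.013))
rd=[c(585,58,.042),c(708,84,.042),c(697,142,.042),c(572,120,.042),c(537,274,.005),c(657,298,.005)]
print(np.round(rd,4))
print("reader",fit([(.082,.05),(.082,-.05),(.034,-.05),(.034,.05),(-.09,.05),(-.09,-.05)],rd))
for n,p in dict(y=(406,181),g=(124,322),b=(238,155)).items(): print(n,c(*p,.013))
W=np.array(imaging.camera_model("wrist")["world_to_cam"]);s=sensors.get_state()
print("wristcam",-W[:3,:3].T@W[:3,3]-s["ee_pos"],W[:3,:3])
E
```

```text
red (array([ 0.43162815,  0.13893683, -0.31863294]), np.float64(0.0007642442071086936)) [0.42960066 0.14068884 0.013     ]
[[ 0.6338 -0.0858  0.042 ]
 [ 0.6125 -0.1815  0.042 ]
 [ 0.5662 -0.1707  0.042 ]
 [ 0.584  -0.0741  0.042 ]
 [ 0.4686 -0.0487  0.005 ]
 [ 0.4489 -0.1431  0.005 ]]
reader (array([ 0.54387777, -0.11543031, -0.21774531]), np.float64(0.0018685226323704761))
y [0.5422256  0.05423178 0.013     ]
g [0.43203217 0.27355066 0.013     ]
b [0.56376729 0.18695816 0.013     ]
wristcam [0.07092098 0.02182562 0.14292635] [[ 2.94865529e-01 -9.55538676e-01  3.99356051e-04]
 [ 9.15013469e-01  2.82239558e-01 -2.88255414e-01]
 [ 2.75326482e-01  8.53620011e-02  9.57553475e-01]]
```

Run:
```python
from h import *
for yaw in (-0.319+np.pi/2,-0.319-np.pi/2):
    a=r.solve_ik([.4316,.139,.2],quat(yaw)); b=r.solve_ik([.55,-.115,.2],quat(yaw+.1)); print(yaw,None if a is None else np.round(a,2),None if b is None else np.round(b,2))
```

```text
1.2517963267948966 [ 0.57  0.3  -1.08  2.03  0.31  0.99 -0.99] [ 0.61  0.39 -0.58  1.79  0.25  1.03 -0.28]
-1.8897963267948965 [ 0.57  0.3  -1.08  2.03  0.31  0.99  2.15] [-0.65  0.56  1.09  1.83 -0.55  1.1  -2.72]
```

Run:
```python
from h import *
import json
for n,p,yaw in (("rd",[.53,-.115,.25],-.218+np.pi/2),("red",[.4316,.139,.2],-.319+np.pi/2)):
    r.reach(p,quat(yaw)); r.sleep(.3)
    m=imaging.camera_model("wrist"); im=imaging.get_image("wrist")
    cv2.imwrite(f"pics/w_{n}.png",im[:,:,::-1])
    json.dump({k:np.array(v).tolist() for k,v in m.items()},open(f"{n}.json","w"))
s=sensors.get_state();print(s["t"],s["ee_pos"],s["qpos"])
```

```text
4.4 [0.43183844 0.13866111 0.20001863] [ 0.29833596  0.20866212 -0.74882184  2.03604435  0.17308678  0.95871305
 -0.85939173]
```

View pics/w_rd.png

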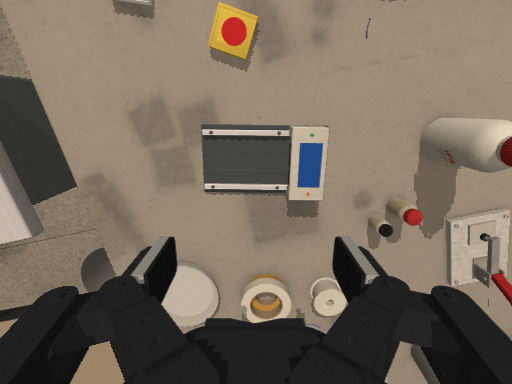

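View pics/w_red.png

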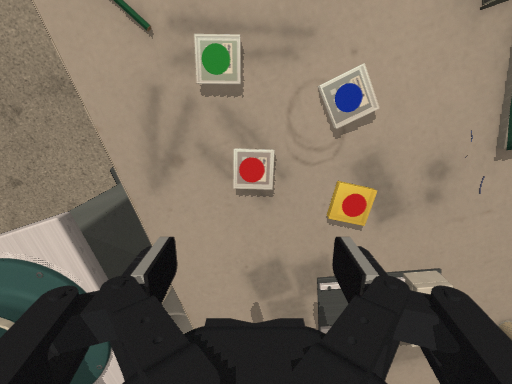

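The reader appears with its tray near edge at (203,125)–(203,192) and its head at (290–328, 126–200). The clear red box is at (234–274, 149–189).

Run:
```python
from h import *
import json
L=lambda n:json.load(open(n+".json"))
m=L("rd"); c=lambda x,y,z:ray(m,(x,y),z)
rd=[c(328,127,.042),c(324,200,.042),c(290,199,.042),c(290.5,126,.042),c(203,125.5,.005),c(203,192.5,.005),c(203,130,.012),c(203,186.5,.012)]
print(fit([(.082,.05),(.082,-.05),(.034,-.05),(.034,.05),(-.09,.05),(-.09,-.05),(-.09,.04),(-.09,-.04)],rd))
print("tray w",np.linalg.norm(rd[4]-rd[5]),"head w",np.linalg.norm(rd[0]-rd[1]),np.linalg.norm(rd[2]-rd[3]))
print("rail yaw",np.arctan2(*(c(288,129.5,.012)-c(203,129.5,.012))[[1,0]]),np.arctan2(*(c(284,187,.012)-c(203,186.5,.012))[[1,0]]))
m=L("red");h=.0255
q=[c(x,y,.013) for x,y in[(234,149),(274,150),(274,189.5),(234,188.5)]]
print("red",fit([(-h,h),(h,h),(h,-h),(-h,-h)],q),np.linalg.norm(q[0]-q[1]),np.linalg.norm(q[1]-q[2]),c(252,170,.013))
```

```text
(array([ 0.54592461, -0.11442822, -0.22485569]), np.float64(0.0018533225556588448))
tray w 0.09920666796188829 head w 0.09869095021350943 0.09848650247500605
rail yaw -0.21905605024302854 -0.2256690934600993
red (array([ 0.43283633,  0.14011126, -0.33341586]), np.float64(0.000551850541692573)) 0.04931653487153222 0.050836575768931434 [0.43029948 0.14052052 0.013     ]
```

Run:
```python
from h import *
q=quat(-.327+np.pi/2)
r.reach([.4325,.1397,.06],q)
r.servo_line([.4325,.1397,.003],vel=.08)
s=sensors.get_state();print(s["ee_pos"],s["ft_force"])
hand.command_gripper(0.0)
s=sensors.get_state();print(s["t"],s["grip_width"],s["grasp_force"],s["ft_force"])
r.servo_line([.4325,.1397,.10],vel=.12)
s=sensors.get_state();print(s["t"],s["grip_width"],s["grasp_force"],s["ft_force"])
m=imaging.camera_model("wrist"); im=imaging.get_image("wrist");cv2.imwrite("pics/held.png",im[:,:,::-1])
```

```text
[0.43262136 0.13987135 0.00319639] [0.09529609 0.70246128 0.78488419]
6.325 0.5700091663731304 59.23305183649063 [-4.67973251 -2.29034568 17.3141648 ]
7.2833 0.5637071933350367 61.82092308998108 [-0.07500347 -0.41791768 -1.46312183]
```

View pics/held.png

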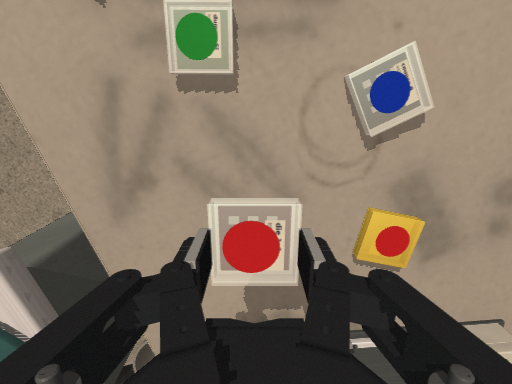

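The red box is held squarely between the fingers at (208–301, 198–285), and the bystander boxes haven't moved.

Run:
```python
from h import *
s=sensors.get_state();e=s["ee_pos"];m=imaging.camera_model("wrist")
c=np.mean([ray(m,p,.110) for p in [(208,199),(301,199),(299,285),(211,285)]],0)
d=(c-e)[:2];y0=-.327+np.pi/2
R=lambda a:np.array([[np.cos(a),-np.sin(a)],[np.sin(a),np.cos(a)]])
loc=R(y0).T@d; loc=np.array([loc[0],0]); print("box in tool",R(y0).T@d)
o=np.array([.545,-.115]);yr=-.222;yt=yr+np.pi/2
t=o+R(yr)@[-.045,0]-R(yt)@loc
q=quat(yt)
r.reach([*t,.10],q)
r.servo_line([*t,.025],vel=.1)
r.servo_line([*t,.0092],vel=.04)
s=sensors.get_state();print(s["t"],s["ee_pos"],s["ft_force"])
hand.command_gripper(0.85)
r.servo_line([*t,.10],vel=.12)
m=imaging.camera_model("wrist");print(np.array(m["world_to_cam"]).tolist()); im=imaging.get_image("wrist");cv2.imwrite("pics/placed.png",im[:,:,::-1])
print(sensors.get_state()["t"])
```

```text
box in tool [ 0.00312946 -0.0008471 ]
9.7833 [ 0.5002734  -0.10810555  0.00883582] [ 0.56886597 -0.18856462 -0.02393219]
[[0.9753313020495459, -0.22074609958011562, 0.00010374249670669869, -0.5122260571558876], [0.2113535621033855, 0.9336960429810967, -0.28903524198210684, -0.00534517868803413], [0.06370653835008087, 0.28192704524683393, 0.9573184517859464, -0.2547153687047229], [0.0, 0.0, 0.0, 1.0]]
11.1
```

View pics/placed.png

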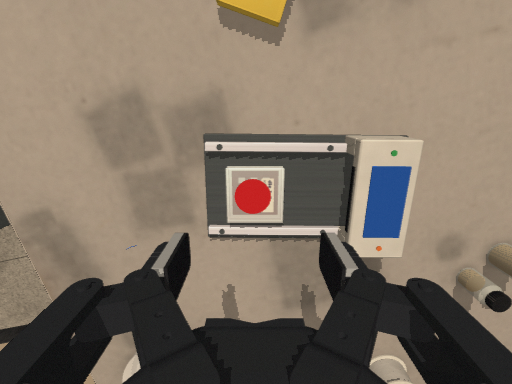

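The box lies flat on the tray at (226–284, 167–222), with the inner rail edges at rows ~152 and ~227. It sits a bit toward the -y rail, so I'll quantify that.

Run:
```python
from h import *
m=imaging.camera_model("wrist")
c=lambda x,y,z:ray(m,(x,y),z)
q=[c(*p,.018) for p in [(226,167),(284,166.5),(283,222.5),(227,222.5)]];h=.0255
b=fit([(-h,h),(h,h),(h,-h),(-h,-h)],q);print("box",b)
P=[c(205,152,.012),c(347,153,.012),c(207,226,.012),c(340,226,.012)]
yr=np.mean([np.arctan2(*(P[1]-P[0])[[1,0]]),np.arctan2(*(P[3]-P[2])[[1,0]])])
n=np.array([-np.sin(yr),np.cos(yr)]);u=np.array([np.cos(yr),np.sin(yr)])
print("yr",yr)
v=[float(p[:2]@n) for p in P];print("rails",v,"box n",b[0][:2]@n,"mid",np.mean(v),"prior mid",np.array([.545,-.115])@n)
print("near end",[p[:2]@u for p in(P[0],P[2])],"box u",b[0][:2]@u,"prior o",np.array([.545,-.115])@u)
```

```text
box (array([ 0.50150302, -0.10678687, -0.21987025]), np.float64(0.00043385457524983123))
yr -0.22592582063217825
rails [0.04559144231833521, 0.04515510004831458, -0.023850100112090836, -0.02340616019226698] box n 0.008267957979207015 mid 0.010872570515572992 prior mid 0.010007248952349166
near end [np.float64(0.46942436174069097), np.float64(0.46783548090057653)] box u 0.512679585622124 prior o 0.5569109937578947
```

Run:
```python
from h import *
yr=-.223;u=np.array([np.cos(yr),np.sin(yr)]);n=np.array([-u[1],u[0]])
o=np.array([.545,-.115]); o=o+n*(.0098-o@n)
P=lambda x,z:[*(o+u*x),z]
r.reach(P(-.096,.08),quat(yr)); hand.command_gripper(0.3)
r.servo_line(P(-.096,.0125),vel=.08)
f0=np.array(sensors.get_state()["ft_force"]);print("down",sensors.get_state()["t"],f0,sensors.get_state()["grip_width"])
r.servo_line(P(-.006,.0125),vel=.05)
x=-.006
while x<.014:
    x+=.0015; r.servo_line(P(x,.0125),vel=.03)
    s=sensors.get_state();f=(np.array(s["ft_force"])-f0);fx=f[:2]@u
    print(round(x,4),round((s["ee_pos"][:2]-o)@u,4),np.round(f,2),round(fx,2))
    if fx<-3: break
print(s["t"])
im=imaging.get_image("wrist");cv2.imwrite("pics/push.png",im[:,:,::-1])
```

```text
down 13.9167 [-0.09516782  0.91266368  1.26439389] 0.2956216029883819
-0.0045 -0.0044 [ 0.45 -1.01 -1.63] 0.66
-0.003 -0.0029 [ 0.34 -1.99 -0.86] 0.77
-0.0015 -0.0014 [ 0.28 -0.68 -0.95] 0.42
-0.0 0.0001 [ 0.18 -0.96 -1.2 ] 0.38
0.0015 0.0016 [ 0.21 -1.35 -0.6 ] 0.5
0.003 0.0031 [-0.01 -0.15 -1.74] 0.02
0.0045 0.0046 [ 0.56 -1.26 -0.82] 0.82
0.006 0.0061 [ 0.03 -1.31 -1.18] 0.31
0.0075 0.0073 [-2.23  0.78 -0.04] -2.35
0.009 0.0076 [-9.95  2.98  5.85] -10.37
18.3667
```

View pics/push.png

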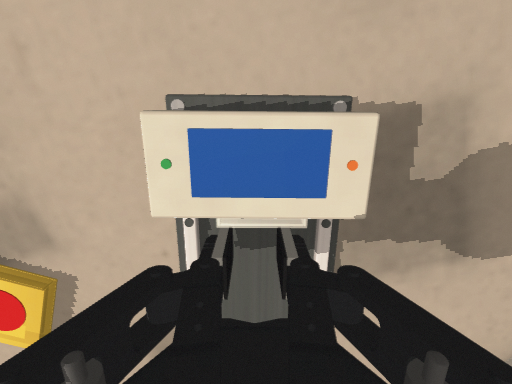

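The fingers are on the box's near edge at row ~225, just outside the head. Contact came at reader x 7.5 mm, against 8 mm expected. Next I'll back off and verify.

Run:
```python
from h import *
yr=-.223;u=np.array([np.cos(yr),np.sin(yr)]);n=np.array([-u[1],u[0]])
o=np.array([.545,-.115]); o=o+n*(.0098-o@n)
P=lambda x,z:[*(o+u*x),z]
r.servo_line(P(-.03,.0125),vel=.05); r.servo_line(P(-.03,.15),vel=.15)
r.servo_line(P(-.10,.17),vel=.15)
r.sleep(.3)
m=imaging.camera_model("wrist");im=imaging.get_image("wrist");cv2.imwrite("pics/fin.png",im[:,:,::-1])
t=imaging.get_image("top");cv2.imwrite("pics/fin_top.png",cv2.resize(t[110:270,110:390,::-1],None,fx=2.8,fy=2.8))
W=np.array(m["world_to_cam"]);K=np.array(m["K"])
for x,y,z in[(.019,.0255,.018),(.019,-.0255,.018)]:
    p=W@[*P(x,z)[:2]+n*y,z,1]; p=K@(p[:3]*[1,-1,-1]); print(p[:2]/p[2])
print(sensors.get_state()["t"])
```

```text
[229.31092923  63.84770385]
[279.93841538  63.82153373]
21.45
```

View pics/fin.png

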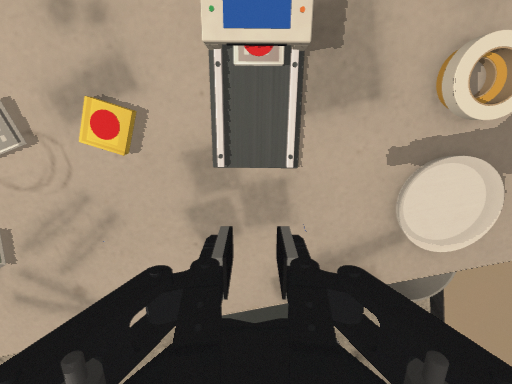

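View pics/fin_top.png

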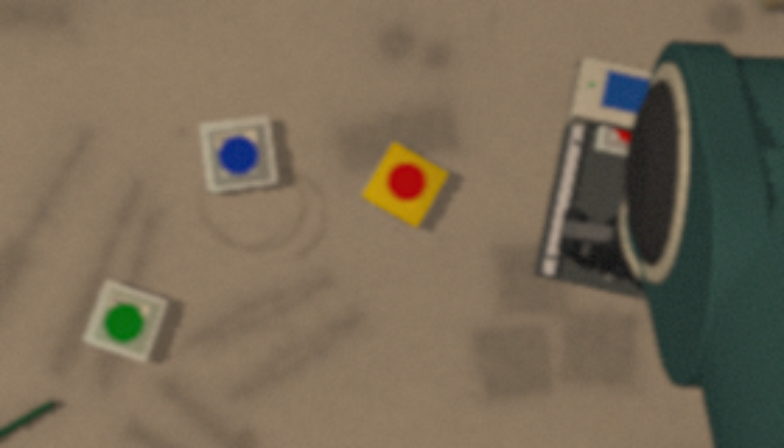

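The box's near edge is at row ~65, columns 233–284, against a predicted row of 64, so it is flat and seated against the stop. The green, blue and yellow boxes are where they were.

```bash
python3 -c "
from cell import r
print(r.hand_in())"
```

```text
the job is handed in; nothing more can be done
None
```

The clear red-sticker box is lying flat between the reader's rails, up against the end stop under the head; the other boxes were not moved, and the job was handed in at about 21.5 s.

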